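# Replace the filler panel in a card cage with a circuit board

## Task

Pull the plain grey filler panel out of the card cage and put it in the yellow bin. Then take the tall circuit board from its black stand and slide it upright, fully down, into the slot this has freed, lowering it rather than dropping it. Leave the two low boards already in the cage where they are.

Things in the scene. Friction and masses are not known exactly. Their poses are not given: they have to be found in the camera images.
- cage: Card cage, fixed, open at the top: steel floor plate 156 x 136 mm, 10 mm thick, an aluminium wall at each end of its x axis, 80 mm high. Origin: centre of its underside; z up. Three upright slots run along its x, centred at y = -44, 0 and +44 mm. Two hold low boards, one the filler panel; which is which varies.
- cage_floor (a point): Middle of the top of the cage floor plate, 10 mm above the cage origin. From here up to z = 65 mm each slot is two black channels, at the ends (|x| = 50 to 62 mm), 9 mm wide and 124 mm from end to end; from there to 80 mm they flare to a mouth about 19 mm wide, 134 mm long. Heights from the bench. Open between the channels.
- filler: Plain grey plastic panel, loose, upright in one slot of the cage, along the cage x: plate 120 mm long (x), 6 thick (y), 90 high (z), with a grip tab 30 mm long, 12 thick, centred on its top, z = 82 to 110 mm. Origin: centre of its lower edge, which rests on the cage floor plate; z up. About 140 g.
- filler_mid (a point): The middle of the filler panel: 55 mm above its origin along its z.
- board: Circuit board to fit, loose, upright in the black stand: green plate 120 mm long (x), 6 thick (y), 90 high (z), with 3 mm high chips on both faces, below z = 74 mm, and a black grip tab 60 mm long, 12 thick, centred on its top, z = 82 to 110 mm. Origin: centre of its lower edge; z up. Either way round fits. Home: its lower edge rests on the cage floor plate. About 220 g.
- stand: Black plastic board stand, fixed: base 160 x 64 mm, 10 mm thick, and a post at each end of its x axis with a 10 mm wide groove, up to z = 45 mm, in which the board stands on the base along the stand's x axis. Origin: centre of its underside.
- bin: Yellow open plastic bin, fixed: 200 mm (x) x 140 mm (y) x 50 mm high outside, walls and floor 4 mm thick. Origin: centre of its underside. The filler panel may stand, lean or lie in it.
- card_a: Low green board already fitted in the cage, loose in its slot: 120 x 6 x 65 mm, no grip tab, its top at 75 mm above the bench. Origin: centre of its lower edge. Leave it.
- card_b: The second low board in the cage, the same as card_a. Leave it.
Mind the look-alikes: they are no part of the job. Leave any orange look-alike of the filler alone.

How it is judged:
On the way:
1. the filler panel lies released in the bin (x of filler_mid in the frame of bin between -0.095 and 0.095 m and y of filler_mid in the frame of bin between -0.067 and 0.067 m and z of filler_mid in the frame of bin between 0 and 0.085 m and contact force between filler and the fingers below 0.1 N and linear speed of filler below 0.05 m/s), for 0.2 s.
At the end, for the whole second after the job is handed in: Tall board in the freed slot: lower edge within 4 mm of the floor plate, 6 mm of the slot centre both ways, upright within 0.1 rad, along it within 0.08. Filler's middle inside the bin walls, under 85 mm up. Both at rest; low boards within 15 mm of their start (x of board in the frame of cage between -0.006 and 0.006 m and z of board in the frame of cage between 0.006 and 0.014 m and angle between board's own z axis and vertical below 0.1 rad and angle between the x axis of board and the x axis of cage, either way round below 0.08 rad and (y of board in the frame of cage between -0.05 and -0.038 m or y of board in the frame of cage between -0.006 and 0.006 m or y of board in the frame of cage between 0.038 and 0.05 m) and x of filler_mid in the frame of bin between -0.095 and 0.095 m and y of filler_mid in the frame of bin between -0.067 and 0.067 m and z of filler_mid in the frame of bin between 0 and 0.085 m and linear speed of each of board, filler below 0.03 m/s and distance of each of card_a, card_b from where it was at the start of the episode below 0.015 m); the robot touches nothing.
It fails at once if a low board in the cage is moved by more than 15 mm (distance of any of card_a, card_b from where it was at the start of the episode above 0.015 m).
It fails at once if the tall board is dropped (falls free of the fingers faster than 0.6 m/s) (linear speed of board above 0.6 m/s and contact force between board and the fingers below 0.01 N).
It also fails if it takes over 67 s, if anything falls off the work surface, if the arm or the gripper's body presses on something with over 40 N, if the wrist force passes 120 N, or if a joint passes its speed limit or range.

## Robot

A 6-joint arm with a two-finger parallel gripper is mounted at the origin on the work surface. World frame = base frame: x ahead of the robot, y to its left, z up, the work surface at z = 0. Lengths are in m, angles in rad, forces in N, time in s.
With the tool pointing down it reaches from about 0.275 to 0.875 m from the base axis. Payload 12.5 kg.
Tool frame: the origin (TCP) lies midway between the tips of the shut fingers; the grasp point (between the pads) lies 19 mm behind it; z points along the fingers, y is the line along which they close (so a half turn about z gives the same grasp; the last joint's range is limited). The gripper opens to 85 mm and grips with 20 to 120 N. Pads are 22 mm wide; open, the fingers measure 114 mm over their backs; the gripper's body (76 mm by 85 mm) begins 54 mm behind the grasp point. The pads swing forward as they close: fully open they stand 13 mm farther back than shut.
Start: joints at [1.133, 0.351, 1.652, -0, 1.139, -0.085], TCP at [0.19, 0.516, 0.231] pointing down, gripper open.
Joint ranges: [-2.75, 2.75], [-0.79, 2.1], [0.01, 2.65], [-1.57, 4.71], [0.07, 3.14], [-2.87, 2.87]. Speed limits (rad/s): [2.22, 2.22, 2.79, 3.14, 3.14, 3.14].

## Interface

Orientations are given as a rotation vector (axis times angle).
In Python, from bench import sense, vision, arm gives the robot as it stands.
- The arm moves only by the tool apply_moves, never from a script. Its argument "targets" is a list that holds one entry, the list of rows, each a list of 5 numbers: the shift along the world's x, y, z in cm, then the turn about the world's z in rad, then the closure, from 0 (fully open) to 1 (shut). In form: [[[x, y, z, yaw, gripper], ...]]. A call has 1 to 8 rows; each row shifts and turns the commanded pose from where the row before left it; what a row does not reach is not made up. A row lasts 1/8 s, in which the tool goes at most 62.5 mm and 10.7 degrees, less where a joint would pass 70% of its speed; a pose out of reach is approached as far as the arm can. A call is refused whole if a number of a shift passes 6.25 or a number of a turn 0.188, either way. A call with a gripper value outside its range is refused whole. The fingers move at their own pace and stop on an object; "grip_force" is the grip in N (left out, the last holds). Time passes only in rows, so rows that do not move let the fingers close. It gives the time, the measured TCP pose, the force, the opening and the grip force at its end, in the units of the state.
- sense(): the state, without advancing time (a new reading comes with each control period).
- vision.get_image(name): name is "scene" or "top" or "wrist"; returns the picture (400x640x3 uint8, red, green, blue); there is no depth.
- vision.get_calibration(name): a dict with "fx", "fy", "cx", "cy" (pixels), "T" (4x4, takes a point from camera to world coordinates); the wrist camera has in their place "tool_from_camera" (4x4, takes a point from camera to tool coordinates, whose origin is the TCP and whose axes are the flange's). Camera axes: x right, y up, looking along -z (the intrinsics and any distortion apply to the point x, -y, -z); pixel columns grow to the right and rows downward; lengths in m; the calibration is good to about 2 mm. A picture is of the moment at which its call begins: read the wrist's pose just before it. get_calibration takes no time and is no camera call.
- arm.hand_in(): hands the job in; it is judged then, once.
The state is a dict: "time": time; "q": joint angles; "joint_vel": joint speeds; "effort": joint torques, N m; "ee_pos": TCP position; "tcp_rot": TCP orientation; "ft_force": force on the tool from outside, world axes, zero at the start; "wrist_torque": the same for the moment, N m; "finger_gap": finger opening in m; "finger_force": force on a finger pad.
Only numpy, scipy, OpenCV 4.12 (cv2) and the standard library are available. Lean on these libraries where they do the work, as an engineer would, in place of code of your own. Each camera call takes 0.05 s, during which the arm holds its last target. There are 200 camera calls.

## Working session

There is one attempt and no reset: what is moved stays moved. The work goes in short steps, Python scripts to look and compute and a tool call to move; the robot and the scene stay as the last step left them, time stands still between calls to the robot, and variables do not carry over. Pictures are saved under pics/ and viewed, at most 10 in all, crops included, and the job is handed in when it is done.

Besides the shell and the picture viewer there is one more tool, called as name([rows], argument=value, ...), one row to a line, values as JSON. apply_moves: Moves the arm, as the interface text tells. Its arguments: {"type":"object","properties":{"targets":{"type":"array"},"grip_force":{"type":"number"}},"required":["targets"]}

```bash
mkdir -p pics; ls
python3 - <<'E'
from bench import sense, vision, arm
import cv2,numpy as np
s=sense(); print(s['time'],s['ee_pos'],s['tcp_rot'],s['finger_gap'])
for n in('top','scene','wrist'):
    im=vision.get_image(n); cv2.imwrite(f'pics/{n}0.png',im[:,:,::-1]); c=vision.get_calibration(n); print(n,{k:np.round(v,4).tolist() for k,v in c.items()})
E
```

```text
pics
0.0 [0.1898621  0.51584156 0.23076297] [-5.51237567e-01 -3.09253663e+00  1.72866140e-03] 0.0851168876567008
top {'fx': 392.1477, 'fy': 392.1477, 'cx': 316.8975, 'cy': 203.2803, 'T': [[-0.0236, 0.9866, -0.1615, 0.3321], [-0.9991, -0.0177, 0.0378, -0.0026], [0.0345, 0.1622, 0.9862, 0.956], [0.0, 0.0, 0.0, 1.0]]}
scene {'fx': 376.9217, 'fy': 376.9217, 'cx': 319.7925, 'cy': 198.1399, 'T': [[-0.2691, -0.6949, 0.6669, 1.0468], [0.9631, -0.1917, 0.1888, 0.1269], [-0.0034, 0.6931, 0.7209, 0.6966], [0.0, 0.0, 0.0, 1.0]]}
wrist {'fx': 346.1089, 'fy': 346.1089, 'cx': 320.3698, 'cy': 193.6863, 'tool_from_camera': [[-0.0009, 0.9573, 0.2891, 0.0736], [1.0, 0.0008, 0.0004, 0.0005], [0.0001, 0.2891, -0.9573, -0.1438], [0.0, 0.0, 0.0, 1.0]]}
```

View pics/top0.png

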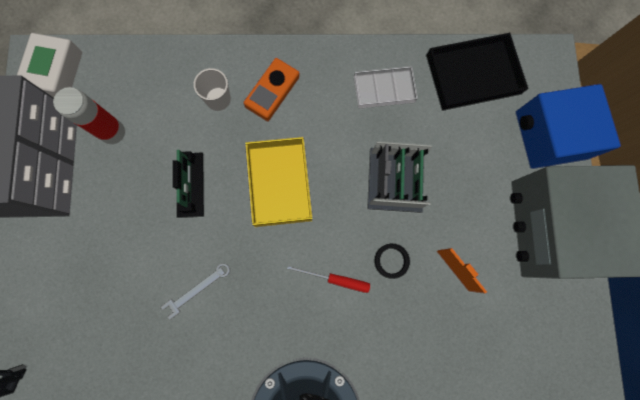

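View pics/scene0.png

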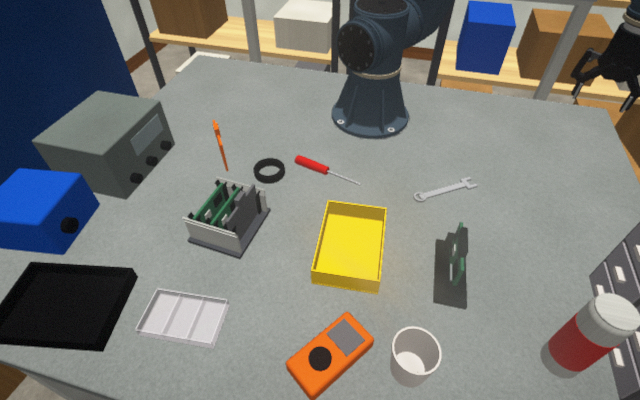

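The top view shows the cage near (400,178) with the grey filler in its left slot (x≈388), the bin near (279,181), the board in its stand near (188,183), and the orange look-alike near (462,270). I'll zoom in on these.

Run:
```python
import cv2,numpy as np
t=cv2.imread('pics/top0.png');s=cv2.imread('pics/scene0.png')
def c(i,x,y,w,h,k):return cv2.resize(i[y:y+h,x:x+w],None,fx=k,fy=k,interpolation=cv2.INTER_CUBIC)
a=c(t,360,135,80,60+20,5);b=c(t,150,140,80,80,5)
a2=c(s,180,170,100,90,4)[:,:400];b2=c(s,420,215,100,90,4)
out=np.vstack([np.hstack([a,b]),np.hstack([a2,b2])]);out=cv2.resize(out,None,fx=.75,fy=.75);cv2.imwrite('pics/z0.png',out);print(out.shape)
```

```text
(570, 600, 3)
```

View pics/z0.png

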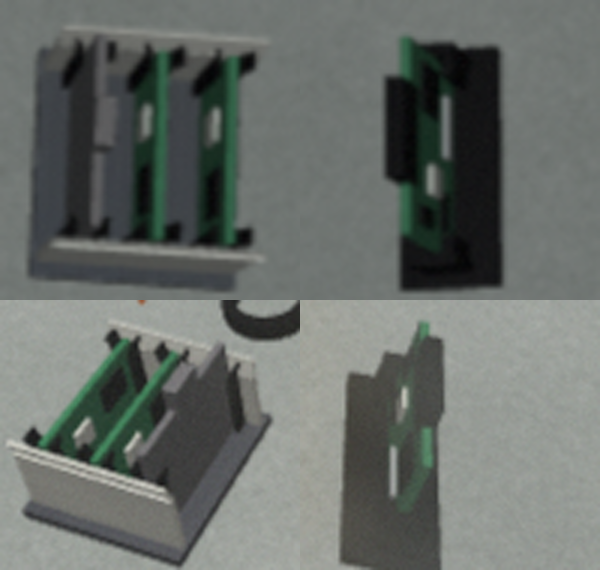

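The filler sits in the +y slot (left in the top crop, tab near (105,120) in crop pixels). The board's tab is near (397,130). I'll compute world positions from these.

```bash
cat > h.py <<'E'
from bench import sense, vision, arm
import cv2,numpy as np
from scipy.spatial.transform import Rotation as R
def cam(n):
    c=vision.get_calibration(n)
    if n=='wrist':
        s=sense(); T=np.eye(4);T[:3,:3]=R.from_rotvec(s['tcp_rot']).as_matrix();T[:3,3]=s['ee_pos'];c['T']=T@np.array(c['tool_from_camera'])
    return c
def plane(c,uv,z):
    uv=np.atleast_2d(uv).astype(float);T=np.array(c['T'])
    d=np.c_[(uv[:,0]-c['cx'])/c['fx'],-(uv[:,1]-c['cy'])/c['fy'],-np.ones(len(uv))]@T[:3,:3].T
    return T[:3,3]+d*((z-T[2,3])/d[:,2])[:,None]
def proj(c,P):
    T=np.array(c['T']);p=(np.atleast_2d(P)-T[:3,3])@T[:3,:3];return np.c_[c['cx']-c['fx']*p[:,0]/p[:,2],c['cy']+c['fy']*p[:,1]/p[:,2]]
E
python3 - <<'E'
from h import *
np.set_printoptions(precision=4,suppress=True)
c=cam('top')
z=lambda L,x0,y0,ox=0:[((u-ox)/3.75+x0,v/3.75+y0) for u,v in L]
w=plane(c,z([(65,27),(268,41),(55,240),(263,260)],360,135),.08);print('walls',w,w.mean(0))
print('filler tab top',plane(c,z([(96,96),(96,148),(115,97),(115,148)],360,135),.12))
print('filler ends ',plane(c,z([(97,38),(97,238)],360,135),.10))
print('stand base',plane(c,z([(500,47),(503,288),(401,288)],150,140,300),.01))
print('board tab',plane(c,z([(387,77),(409,77),(387,183),(409,183)],150,140,300),.12))
print('board top ends',plane(c,z([(406,38),(406,237)],150,140,300),.10))
im=cv2.imread('pics/top0.png');h=cv2.cvtColor(im,cv2.COLOR_BGR2HSV);m=cv2.inRange(h,(20,120,80),(35,255,255))
k=max(cv2.findContours(m,0,1)[0],key=cv2.contourArea);r=cv2.minAreaRect(k);b=cv2.boxPoints(r);q=plane(c,b,.05);print('bin',b,q,q.mean(0))
T=R.from_rotvec(sense()['tcp_rot']).as_matrix();print(T)
E
```

```text
walls [[ 0.6176 -0.1809  0.08  ]
 [ 0.607  -0.3082  0.08  ]
 [ 0.483  -0.1682  0.08  ]
 [ 0.4684 -0.2952  0.08  ]] [ 0.544  -0.2382  0.08  ]
filler tab top [[ 0.562  -0.1891  0.12  ]
 [ 0.5305 -0.1875  0.12  ]
 [ 0.5612 -0.2004  0.12  ]
 [ 0.5303 -0.1987  0.12  ]]
filler ends  [[ 0.6039 -0.1961  0.1   ]
 [ 0.4803 -0.1896  0.1   ]]
stand base [[0.6192 0.2392 0.01  ]
 [0.4589 0.2336 0.01  ]
 [0.4601 0.2983 0.01  ]]
board tab [[0.5687 0.2755 0.12  ]
 [0.5685 0.2629 0.12  ]
 [0.506  0.2733 0.12  ]
 [0.5058 0.2609 0.12  ]]
board top ends [[0.5982 0.2718 0.1   ]
 [0.4779 0.2678 0.1   ]]
bin [[243.7228 142.2277]
 [303.5248 136.2475]
 [311.9505 220.5049]
 [252.1485 226.4851]] [[ 0.6313  0.134   0.05  ]
 [ 0.6445 -0.009   0.05  ]
 [ 0.4401 -0.0249  0.05  ]
 [ 0.4289  0.1134  0.05  ]] [0.5362 0.0534 0.05  ]
[[-0.9384  0.3455 -0.0004]
 [ 0.3455  0.9384 -0.0008]
 [ 0.0001 -0.0009 -1.    ]]
```

apply_moves([
  [[2.5,-5,0,0.06,0],[2.5,-5,0,0.06,0],[2.5,-5,0,0.07,0],[2.5,-5,0,0.07,0],[2.5,-5,0,0,0],[2.5,-5,0,0,0],[2.5,-5,0,0,0],[2.5,-5,0,0,0]],
], grip_force=50)

```text
time: 1.15
ee_pos: [0.3905, 0.1144, 0.2314]
tcp_rot: [0.146, 3.138, 0.0]
ft_force: [-0.4, 0.3, 1.1]
finger_gap: 0.0855
finger_force: 0.0
```

apply_moves([
  [[2.5,-5,0,0,0],[2.5,-5,0,0,0],[2.5,-5,0,0,0],[2.5,-5,0,0,0],[2.5,-5,0,0,0],[0.5,-3,0,0,0],[0,0,0,0,0]],
])

```text
time: 2.02
ee_pos: [0.52, -0.1655, 0.2307]
tcp_rot: [-0.149, -3.137, -0.0]
ft_force: [-0.2, -0.5, 0.2]
finger_gap: 0.0854
finger_force: 0.0
```

Run:
```python
from h import *
s=sense();print(s['time'],s['ee_pos'],R.from_rotvec(s['tcp_rot']).as_matrix()[:2,1],s['ft_force'])
c=cam('wrist');im=vision.get_image('wrist')[:,:,::-1];cv2.imwrite('pics/w1.png',im)
for p in [(.546,-.194,.12),(.544,-.238,.08)]:print(proj(c,p))
```

```text
2.025 [ 0.51995159 -0.16545783  0.23074187] [0.0950613  0.99547142] [-0.18488487 -0.50562885  0.24538788]
[[287.09371735 224.47572107]]
[[242.47107241 210.21150786]]
```

View pics/w1.png

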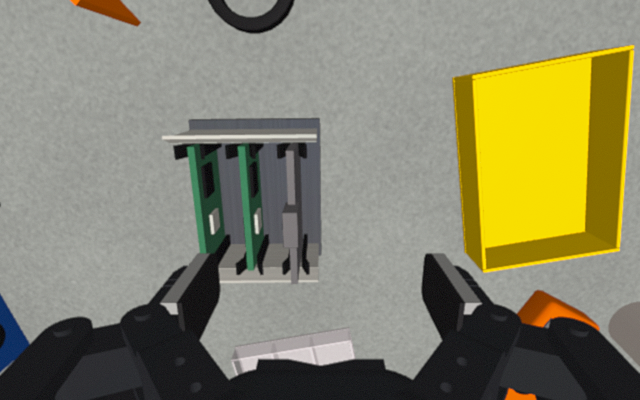

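The wrist view shows the filler tab's top at about x 283–298, y 206–247. The near wall's top edge runs (163,138) to (316,136), and the far wall's edge is at row ≈281.

Run:
```python
from h import *
np.set_printoptions(precision=4,suppress=True)
c=cam('wrist')
print('tab',plane(c,[(283.5,206),(298,206),(283.5,247),(298,247),(290.7,226.5)],.12))
print('filler plate ends',plane(c,[(292,146),(294.5,281)],.10))
print('near wall',plane(c,[(163,138),(316.5,136)],.08))
print('cards',plane(c,[(242,146),(251,269),(193,146),(206,250)],.075))
print('bin rim in',plane(c,[(455,79),(633,47),(483,270),(620,249)],.05))
```

```text
tab [[ 0.5303 -0.1936  0.12  ]
 [ 0.5314 -0.1824  0.12  ]
 [ 0.5649 -0.198   0.12  ]
 [ 0.566  -0.1863  0.12  ]
 [ 0.5478 -0.1901  0.12  ]]
filler plate ends [[ 0.4875 -0.1834  0.1   ]
 [ 0.6083 -0.1956  0.1   ]]
near wall [[ 0.4733 -0.2934  0.08  ]
 [ 0.484  -0.1637  0.08  ]]
cards [[ 0.487  -0.229   0.075 ]
 [ 0.6059 -0.2394  0.075 ]
 [ 0.483  -0.2714  0.075 ]
 [ 0.5819 -0.279   0.075 ]]
bin rim in [[ 0.4492 -0.0366  0.05  ]
 [ 0.4373  0.117   0.05  ]
 [ 0.6435 -0.0042  0.05  ]
 [ 0.6325  0.1353  0.05  ]]
```

apply_moves([
  [[2.8,-2.5,0,0,0],[0,0,-4,0,0.3],[0,0,-4,0,0.5],[0,0,-3.5,0,0.5],[0,0,-2.6,0,0.5],[0,0,0,0,1],[0,0,0,0,1],[0,0,0,0,1]],
], grip_force=50)

```text
time: 3.08
ee_pos: [0.5483, -0.1896, 0.0916]
tcp_rot: [0.144, 3.137, -0.004]
ft_force: [-0.9, -6.1, -4.6]
finger_gap: 0.0113
finger_force: 48.4
```

apply_moves([
  [[0,0,0,0,1],[0,0,0,0,1],[0,0,1,0,1],[0,0,1,0,1]],
])

```text
time: 3.58
ee_pos: [0.5484, -0.1893, 0.1119]
tcp_rot: [0.145, 3.137, -0.002]
ft_force: [0.3, -4.1, -3.2]
finger_gap: 0.0115
finger_force: 48.6
```

apply_moves([
  [[0,0,3,0,1],[0,0,4,0,1],[0,0,3,0,1],[-0.2,5,0,0.05,1],[-0.2,6,0,0.05,1],[-0.2,6,0,0.05,1],[-0.2,5.2,0,0.034,1],[0,2,0,0,1]],
])

```text
time: 4.58
ee_pos: [0.5397, 0.0559, 0.2115]
tcp_rot: [-0.147, 3.137, 0.001]
ft_force: [0.7, -0.0, -2.3]
finger_gap: 0.0113
finger_force: 49.0
```

Run:
```python
from h import *
np.set_printoptions(precision=4,suppress=True)
s=sense();print(s['time'],s['ee_pos'],R.from_rotvec(s['tcp_rot']).as_matrix()[:2,1],s['finger_gap'])
c=cam('wrist');im=vision.get_image('wrist')[:,:,::-1]
cv2.imwrite('pics/w2.png',np.vstack([im[:, :]])); cv2.imwrite('pics/s2.png',vision.get_image('scene')[:,:,::-1])
```

```text
4.575 [0.5397 0.0559 0.2115] [-0.0937  0.9956] 0.011254032305757536
```

View pics/w2.png

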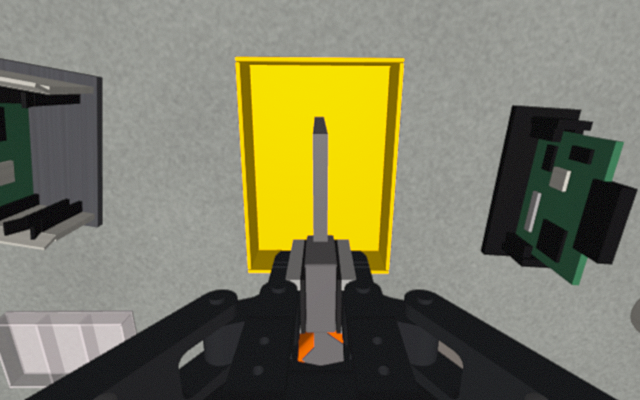

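The filler is held firmly over the middle of the bin, which spans columns 237–403 with the panel at column 320. I'll lower it and release.

apply_moves([
  [[0,0,-4,0,1],[0,0,-4,0,1],[0,0,-3,0,1],[0,0,-1.0,0,1],[0,0,0,0,1],[0,0,0,0,0.75],[0,0,0,0,0.5],[0,0,0,0,0.4]],
])

```text
time: 5.68
ee_pos: [0.5403, 0.0531, 0.0909]
tcp_rot: [-0.143, 3.137, -0.0]
ft_force: [-0.4, 1.0, 0.4]
finger_gap: 0.051
finger_force: 0.0
```

apply_moves([
  [[0,0,2,0,0.3],[0,0,4,0,0.3],[0,0,5,0,0.3],[0,0,3,0,0.3],[0,2,0,0,0]],
])

```text
time: 6.3
ee_pos: [0.5411, 0.073, 0.2328]
tcp_rot: [-0.141, 3.134, -0.0]
ft_force: [-0.3, 0.4, -0.7]
finger_gap: 0.0756
finger_force: 0.0
```

Run:
```python
from h import *
np.set_printoptions(precision=4,suppress=True)
s=sense();print(s['time'],s['ee_pos'],R.from_rotvec(s['tcp_rot']).as_matrix()[:2,1])
a=vision.get_image('top')[100:260,140:460,::-1];b=vision.get_image('wrist')[:,:,::-1]
cv2.imwrite('pics/x3.png',np.vstack([cv2.resize(a,(500,250)),cv2.resize(b,(500,312))]))
```

```text
6.3 [0.5411 0.073  0.2328] [-0.0897  0.996 ]
```

View pics/x3.png

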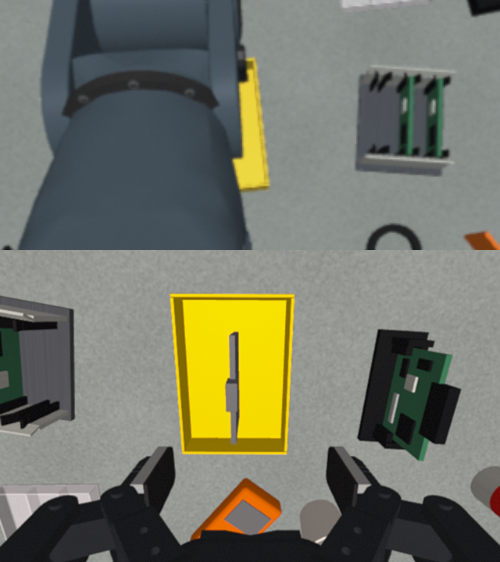

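The filler stands free in the middle of the bin, and both low boards are in place. Next is the tall board.

apply_moves([
  [[-0.6,5,0,-0.03,0],[-1,5,0,-0.026,0],[-1,5,0,0,0],[0,4,0,0,0],[0,0,0,0,0],[0,0,0,0,0]],
])

```text
time: 7.15
ee_pos: [0.5136, 0.2627, 0.2292]
tcp_rot: [0.056, -3.139, 0.001]
ft_force: [0.1, 0.1, 0.4]
finger_gap: 0.0857
finger_force: 0.0
```

Run:
```python
from h import *
np.set_printoptions(precision=4,suppress=True)
s=sense();print(s['time'],s['ee_pos'],R.from_rotvec(s['tcp_rot']).as_matrix()[:2,1])
c=cam('wrist');b=vision.get_image('wrist')[:,:,::-1];print(proj(c,(.537,.268,.12)))
cv2.imwrite('pics/w4f.png',b);cv2.imwrite('pics/w4.png',cv2.resize(b[110:310,220:460],None,fx=3,fy=3,interpolation=cv2.INTER_CUBIC)[:600])
```

```text
7.15 [0.5136 0.2627 0.2292] [-0.0357  0.9994]
[[325.7686 219.1958]]
```

View pics/w4.png

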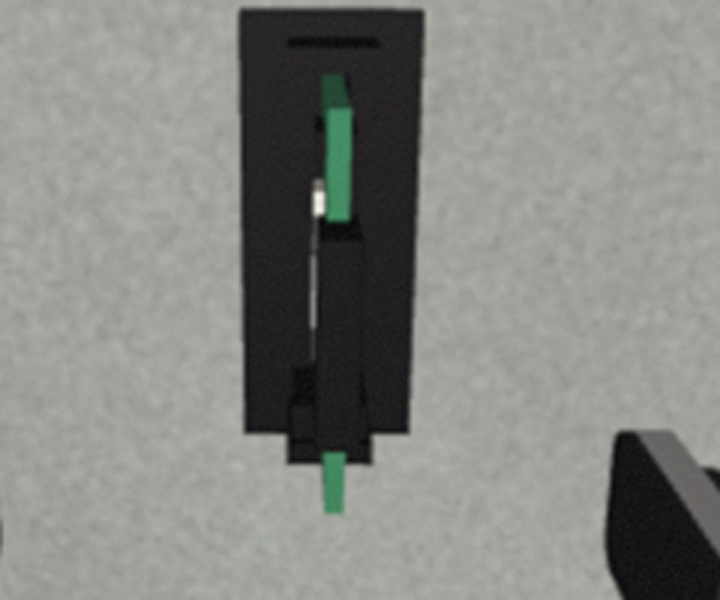

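The tab's top spans crop (318–363, 240–450), and the board's green top edge runs from (340,107) to (333,513).

Run:
```python
from h import *
np.set_printoptions(precision=4,suppress=True)
c=cam('wrist');z=lambda *L:np.array(L)/3+[220,110]
print('tab c',plane(c,z((341,345),(341,241),(339,450)),.12))
e=plane(c,z((340,107),(333,513)),.10);print('ends',e,e.mean(0),np.arctan2(*(e[1]-e[0])[[1,0]]))
print('base',plane(c,z((240,10),(424,10),(246,432),(409,432)),.01))
```

```text
tab c [[0.542  0.274  0.12  ]
 [0.5137 0.2728 0.12  ]
 [0.5725 0.2749 0.12  ]]
ends [[0.4827 0.2718 0.1   ]
 [0.6037 0.2752 0.1   ]] [0.5432 0.2735 0.1   ] 0.027570041724203628
base [[0.4645 0.24   0.01  ]
 [0.4624 0.3028 0.01  ]
 [0.6233 0.245  0.01  ]
 [0.6211 0.3078 0.01  ]]
```

apply_moves([
  [[2.95,1.1,0,-0.006,0],[0,0,-4,0,0.3],[0,0,-4,0,0.5],[0,0,-3.5,0,0.5],[0,0,-2.3,0,0.5],[0,0,0,0,0.5],[0,0,0,0,1],[0,0,0,0,1]],
], grip_force=70)

```text
time: 8.2
ee_pos: [0.5443, 0.2741, 0.0938]
tcp_rot: [-0.045, 3.139, 0.001]
ft_force: [0.5, 0.9, -2.1]
finger_gap: 0.011
finger_force: 68.2
```

apply_moves([
  [[0,0,0,0,1],[0,0,0,0,1],[0,0,0,0,1],[0,0,1,0,1],[0,0,1,0,1]],
])

```text
time: 8.82
ee_pos: [0.5434, 0.2742, 0.113]
tcp_rot: [0.046, -3.141, -0.0]
ft_force: [-0.4, 0.5, -2.5]
finger_gap: 0.0107
finger_force: 68.2
```

apply_moves([
  [[0,0,3,0,1],[0,0,4,0,1],[0,0,4,0,1],[0,0,3,0,1],[0,-4,0,-0.03,1],[0,-5,0,-0.03,1],[0,-5,0,-0.03,1],[0.1,-5,0,-0.03,1]],
])

```text
time: 9.82
ee_pos: [0.5442, 0.0827, 0.253]
tcp_rot: [0.144, 3.138, 0.0]
ft_force: [0.7, 0.5, -2.2]
finger_gap: 0.0107
finger_force: 68.5
```

apply_moves([
  [[0.2,-5,0,0,1],[0.2,-5,0,0,1],[0,-5,0,0,1],[0,-5,0,0,1],[0,-4,0,0,1],[0,-3.4,0,0,1],[0,0,0,0,1],[0,0,0,0,1]],
])

```text
time: 10.82
ee_pos: [0.5484, -0.1894, 0.2525]
tcp_rot: [-0.143, -3.138, -0.0]
ft_force: [0.1, -0.2, -2.4]
finger_gap: 0.011
finger_force: 68.7
```

Run:
```python
from h import *
np.set_printoptions(precision=4,suppress=True)
s=sense();print(s['time'],s['ee_pos'],R.from_rotvec(s['tcp_rot']).as_matrix()[:2,1],s['finger_gap'])
c=cam('wrist');b=vision.get_image('wrist')[:,:,::-1];cv2.imwrite('pics/w5.png',b)
t=vision.get_image('top')[120:230,340:460,::-1]
cv2.imwrite('pics/x5.png',np.hstack([cv2.resize(b[90:330,200:420],(495,540),interpolation=cv2.INTER_CUBIC),cv2.resize(t,(300,275)).repeat(2,0)[:540:1][:540]]) )
```

```text
10.825 [ 0.5484 -0.1894  0.2525] [0.0908 0.9959] 0.011027168688303564
```

View pics/w5.png

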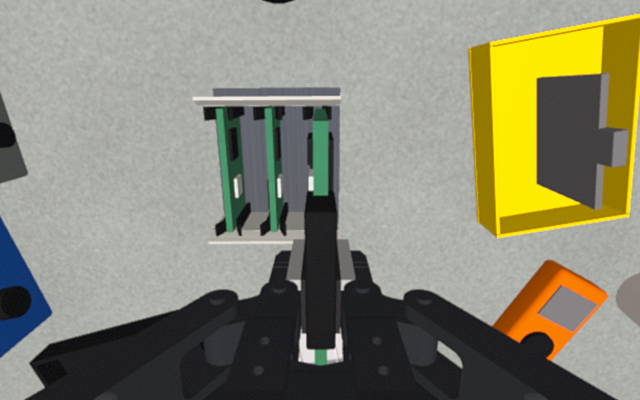

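The board is held straight above the slot, and the filler is leaning inside the bin. The near wall's top edge runs (194,100) to (340,98), and the card tops are near columns 222 and 271.

Run:
```python
from h import *
np.set_printoptions(precision=4,suppress=True)
c=cam('wrist');b=cv2.imread('pics/w5.png')
w=plane(c,[(194,100),(340.5,98)],.08);print('wall',w,w.mean(0))
h=cv2.cvtColor(b,cv2.COLOR_BGR2HSV);
for r in(112,120,130,150,165,175):
    g=(h[r,:,0]>60)&(h[r,:,0]<90)&(h[r,:,1]>90)&(h[r,:,2]>95);xs=np.where(g)[0];xs=xs[(xs>200)&(xs<340)]
    print(r,[(int(q[0]),int(q[-1])) for q in np.split(xs,np.where(np.diff(xs)>2)[0]+1) if len(q)>2])
    for q in np.split(xs,np.where(np.diff(xs)>2)[0]+1):
        if 4<len(q): print('   ',plane(c,(q.mean(),r),.075)[0], plane(c,(q.mean(),r),s if (s:=.2525-.0815+.09) and q.mean()>300 else .075)[0])
```

```text
wall [[ 0.4744 -0.2939  0.08  ]
 [ 0.4844 -0.165   0.08  ]] [ 0.4794 -0.2294  0.08  ]
112 [(216, 222), (265, 271)]
    [ 0.4868 -0.2751  0.075 ] [ 0.4868 -0.2751  0.075 ]
    [ 0.4908 -0.231   0.075 ] [ 0.4908 -0.231   0.075 ]
120 [(217, 223), (266, 271)]
    [ 0.4939 -0.2755  0.075 ] [ 0.4939 -0.2755  0.075 ]
    [ 0.4979 -0.2315  0.075 ] [ 0.4979 -0.2315  0.075 ]
130 [(218, 224), (266, 272), (313, 327)]
    [ 0.5029 -0.2761  0.075 ] [ 0.5029 -0.2761  0.075 ]
    [ 0.5069 -0.2322  0.075 ] [ 0.5069 -0.2322  0.075 ]
    [ 0.5111 -0.1855  0.075 ] [ 0.4904 -0.1835  0.261 ]
150 [(220, 226), (267, 273), (313, 327)]
    [ 0.5213 -0.2775  0.075 ] [ 0.5213 -0.2775  0.075 ]
    [ 0.5253 -0.2337  0.075 ] [ 0.5253 -0.2337  0.075 ]
    [ 0.5295 -0.1872  0.075 ] [ 0.4982 -0.1842  0.261 ]
165 [(221, 227), (268, 274), (313, 327)]
    [ 0.5355 -0.279   0.075 ] [ 0.5355 -0.279   0.075 ]
    [ 0.5396 -0.2347  0.075 ] [ 0.5396 -0.2347  0.075 ]
    [ 0.5438 -0.1885  0.075 ] [ 0.5042 -0.1847  0.261 ]
175 [(222, 228), (268, 274), (314, 327)]
    [ 0.5452 -0.2797  0.075 ] [ 0.5452 -0.2797  0.075 ]
    [ 0.5492 -0.236   0.075 ] [ 0.5492 -0.236   0.075 ]
    [ 0.5535 -0.1889  0.075 ] [ 0.5083 -0.1849  0.261 ]
```

View pics/x5.png

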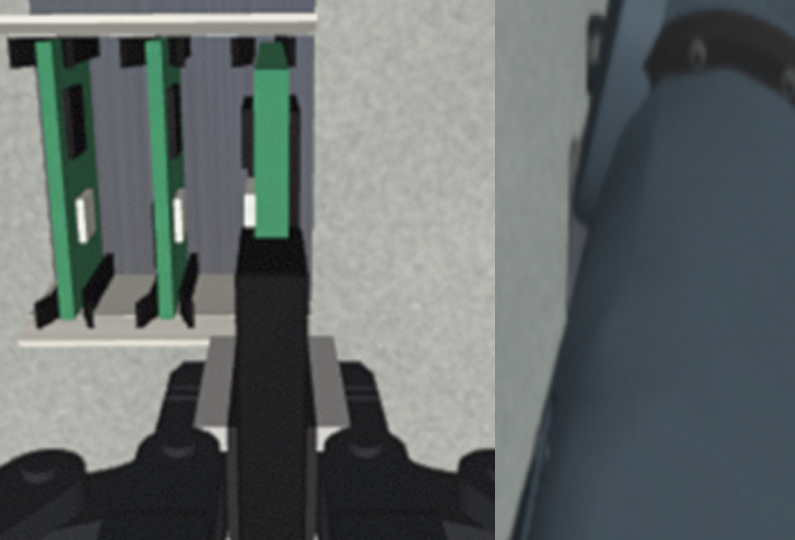

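apply_moves([
  [[0,-0.2,0,0.003,1],[0,0,-4,0,1],[0,0,-3,0,1],[0,0,-1.5,0,1],[0,0,-1,0,1],[0,0,-0.5,0,1],[0,0,0,0,1]],
])

```text
time: 11.8
ee_pos: [0.5489, -0.192, 0.1528]
tcp_rot: [0.138, 3.138, -0.001]
ft_force: [0.0, -0.5, -2.6]
finger_gap: 0.0102
finger_force: 68.7
```

apply_moves([
  [[0,0,-0.5,0,1],[0,0,-0.5,0,1],[0,0,-0.5,0,1],[0,0,0,0,1]],
])

```text
time: 12.3
ee_pos: [0.5495, -0.1921, 0.1373]
tcp_rot: [0.138, 3.136, -0.001]
ft_force: [6.0, -1.7, -3.4]
finger_gap: 0.0107
finger_force: 68.7
```

apply_moves([
  [[0.1,0,0,0,1],[0,0,-0.5,0,1],[0,0,-0.5,0,1],[0,0,-0.5,0,1],[0,0,0,0,1]],
])

```text
time: 12.92
ee_pos: [0.5498, -0.1919, 0.1219]
tcp_rot: [0.138, 3.138, -0.0]
ft_force: [5.9, -0.7, -3.3]
finger_gap: 0.0107
finger_force: 68.8
```

apply_moves([
  [[0.1,0,0,0,1],[0,0,-0.5,0,1],[0,0,-0.5,0,1],[0,0,-0.5,0,1],[0,0,-0.5,0,1],[0,0,0,0,1]],
])

```text
time: 13.68
ee_pos: [0.5503, -0.1918, 0.1017]
tcp_rot: [-0.138, -3.138, -0.0]
ft_force: [3.2, -0.3, -4.3]
finger_gap: 0.0105
finger_force: 68.6
```

apply_moves([
  [[0.05,0,-0.3,0,1],[0,0,-0.3,0,1],[0,0,-0.2,0,1],[0,0,0,0,1],[0,0,0,0,1]],
])

```text
time: 14.3
ee_pos: [0.5508, -0.1918, 0.0942]
tcp_rot: [-0.138, -3.138, -0.0]
ft_force: [0.8, 0.1, -2.6]
finger_gap: 0.011
finger_force: 68.9
```

apply_moves([
  [[0,0,-0.1,0,1],[0,0,-0.1,0,1],[0,0,0,0,1]],
])

```text
time: 14.68
ee_pos: [0.5509, -0.192, 0.0938]
tcp_rot: [0.138, 3.138, -0.0]
ft_force: [-7.4, 0.9, 15.1]
finger_gap: 0.0108
finger_force: 71.5
```

It has bottomed out: fz is +15 N at TCP z 0.0938, the same height as the grasp. I'll release and retreat.

apply_moves([
  [[0,0,0.1,0,1],[0,0,0,0,0.9],[0,0,0,0,0.7],[0,0,0,0,0.5],[0,0,0,0,0.4],[0,0,2,0,0.4],[0,0,4,0,0.4],[0,0,5,0,0.4]],
])

```text
time: 15.68
ee_pos: [0.5506, -0.1917, 0.2038]
tcp_rot: [-0.138, -3.137, -0.001]
ft_force: [1.4, -0.1, -0.3]
finger_gap: 0.0514
finger_force: 0.0
```

apply_moves([
  [[-2,3,2,0,0.4],[-3,4,0,0,0.4],[-4,5,0,0,0.4],[-4,5,0,0,0.4],[-4,5,0,0,0.4],[0,5,0,0,0.4],[0,5,0,0,0.4],[0,0,0,0,0.4]],
])

```text
time: 16.68
ee_pos: [0.3836, 0.1269, 0.2234]
tcp_rot: [0.131, 3.138, 0.001]
ft_force: [0.6, -0.1, -0.3]
finger_gap: 0.0512
finger_force: 0.0
```

Run:
```python
from h import *
s=sense();print(s['time'],s['ee_pos'])
t=vision.get_image('top')[120:240,230:450,::-1];q=vision.get_image('scene')[160:300,170:400,::-1]
k=lambda i:cv2.resize(i,(550,300),interpolation=cv2.INTER_CUBIC)
cv2.imwrite('pics/end.png',np.vstack([k(t),k(q)]))
```

```text
16.675 [0.38357447 0.12688309 0.22337732]
```

View pics/end.png

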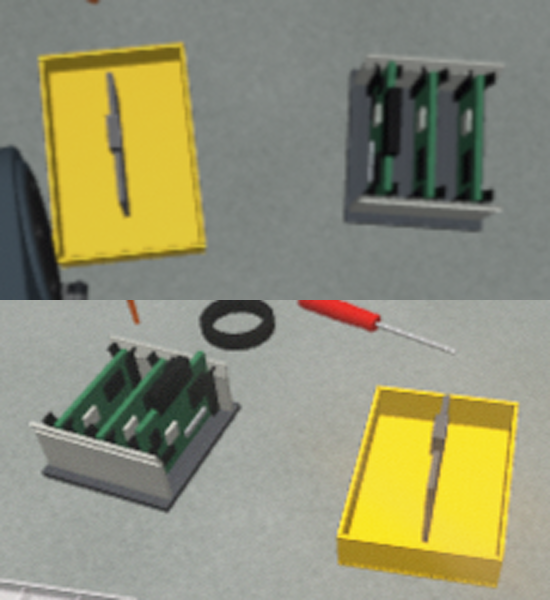

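The final view shows the board seated upright in the freed slot, the filler standing inside the bin, and both low boards in place. I'm handing in.

```bash
python3 -c "
from bench import arm
print(arm.hand_in())"
```

```text
the job is handed in; nothing more can be done
None
```

The filler panel is in the yellow bin, the tall board is fully down in the slot it freed, and both low boards are in place; I handed the job in at about 17 s, and no verdict came back.

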